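Log a two-label sample bottle and hold it pressed on the mixer

ROBOT

A 6-joint arm with a two-finger parallel gripper is mounted at the origin on the work surface. World frame = base frame: x ahead of the robot, y to its left, z up, the work surface at z = 0. Lengths are in mm, angles in rad, forces in N, time in s.
With the tool pointing down it reaches from about 275 to 775 mm from the base axis. Payload 14.6 kg.
Tool frame: the origin (TCP) lies midway between the tips of the shut fingers; the grasp point (between the pads) lies 19 mm behind it; x points along the fingers, z is the direction in which the jaws open and shut, and the axes are right-handed (so a half turn about x gives the same grasp; the last joint's range is limited). The gripper opens to 85 mm and grips with 20 to 120 N. Pads are 22 mm wide; open, the fingers measure 114 mm over their backs; the gripper's body (76 mm by 85 mm) begins 54 mm behind the grasp point. The pads swing forward as they close: fully open they stand 13 mm farther back than shut.
Start: joints at [-1.285, 0.263, -0.048, 1.259, 0, 1.415], TCP at [223.993, -474.822, 231.278] pointing down, gripper open.
Joint ranges: [-2.65, 2.65], [-0.89, 1.7], [-1.18, 1.37], [-2.13, 2.11], [-1.35, 1.29], [-3.14, 3.14]. Speed limits (rad/s): [1.89, 1.89, 2.57, 2.79, 3.14, 3.14].

INTERFACE

Orientations are given as a 3x3 rotation matrix whose columns are the frame's x, y, z axes.
In Python, from workcell import env gives the robot as it stands.
- The arm moves only by the shell command python3 -m handwheel 'ROWS' [FORCE]. ROWS is JSON, a list that holds one entry, the list of rows, each a list of 7 numbers: the shift along the tool's x, y, z in units of 40 mm (1.0 is 40 mm), then the turn, a rotation vector about the tool's x, y, z in units of 8 degrees (1.0 is 8 degrees), then the closure, from -1 (fully open) to 1 (shut). In form: [[[dx, dy, dz, ax, ay, az, fingers], ...]]. A call has 1 to 20 rows; each row shifts and turns the commanded pose from where the row before left it, along the tool's axes as they then stand; what a row does not reach is not made up. A row lasts 1/8 s, in which the tool goes at most 62.5 mm and 10.7 degrees, less where a joint would pass 70% of its speed; a pose out of reach is approached as far as the arm can. A call is refused whole if a number of a shift passes 1 or a number of a turn 1, either way. A call with a gripper value outside its range is refused whole. The fingers move at their own pace and stop on an object; FORCE is the grip in N (left out, the last holds). Time passes only in rows, so rows that do not move let the fingers close. It gives the time, the measured TCP pose, the force and the opening at its end, in the units of the state.
- env.state(): the state, without advancing time (a new reading comes with each control period).
- env.capture(name): name is "side" or "top"; returns (picture, depth): 480x640x3 uint8, red, green, blue; 480x640 float32, mm along the optical axis (not along the pixel's ray), 0 where there is no reading.
- env.camera_model(name): a dict with "K" (3x3 intrinsics, pixels), "eye" and "rotation" of the camera in the world. Camera axes: x right, y up, looking along -z (the intrinsics and any distortion apply to the point x, -y, -z); pixel columns grow to the right and rows downward; lengths in mm; the calibration is good to about 2 mm. A picture is of the moment at which its call begins. camera_model takes no time and is no camera call.
- env.finish_job(): hands the job in, once; it reports no verdict.
The state is a dict: "t": time; "joint_positions": joint angles; "qd": joint speeds; "effort": joint torques, N m; "tcp_pos": TCP position; "tcp_rot": TCP orientation; "ft_force": force on the tool from outside, world axes, zero at the start; "ft_torque": the same for the moment, N m; "width": opening from 0.0 (shut) to 1.0 (fully open).
Only numpy, scipy, OpenCV 4.12 (cv2) and the standard library are available. Lean on these libraries where they do the work, as an engineer would, in place of code of your own. Each camera call takes 0.05 s, during which the arm holds its last target.

TASK

Pick up the flat amber bottle and hold it at the label reader, over the cross on the reader's foot plate, level with the window, upright, first with its large rectangular label squarely facing the window and then, turned half round, with its small round label facing it, about a second each. Then stand the bottle upright in the middle of the mixer's round dish and, keeping it gripped, press it down until the sprung dish has sunk about halfway (8 mm of its 16 mm), never down to its stop, and hold it there for at least three seconds. Finish while still gripping and pressing the bottle, and leave the other bottles and lab ware where they stand.

Things in the scene. Friction and masses are not known exactly. Their poses are not given: they have to be found in the camera images.
- bottle: flat amber bottle, square white cap, loose, 0.11-0.21 kg. Body 36 (x) by 54 (y) mm, 72 mm tall, narrower shoulders to 81, neck 25 diameter to 88, cap 34 by 34 mm, flat-sided, sides parallel to x and y, from 88 to 116 mm. Origin: centre of underside, z up. Starts upright, its +x (large-label side) within 60 degrees of world +x; round jars up to 82 mm tall stand near, 100 mm or more away centre to centre
- label_large (a point): centre of the large rectangular paper label (44 by 50 mm), on the bottle's +x face, 36 mm above its underside and 18 mm from its axis; it looks out along the bottle's +x
- label_small (a point): centre of the small round paper label (22 mm diameter), on the bottle's -x face, 36 mm above its underside and 18 mm from its axis; it looks out along the bottle's -x
- reader: label reader, fixed, left or right (mixer on the other side): white housing 70 by 90 mm, 140 mm tall, dark window 62 by 46 mm centred 90 mm up in its front face, 35 mm from the origin on its -x side. Origin: centre of the housing at bench level. The window looks along its -x, within 20 degrees of world -x. A 3 mm foot plate with a white cross lies before the window
- read_point (a point): where a label's centre must be held to be read: 55 mm straight out from the window's centre, above the cross, 90 mm above the bench; axes as the reader's (x points into the window). A label is read when its centre is within 25 mm of this point and it faces the window within 20 degrees
- mixer: mixer, fixed: white and grey housing 150 by 160 mm, 93 mm tall, carrying the sprung dish above its centre. Origin: centre of its underside
- dish (a point): centre of the rubber floor of the mixer's round dish, which moves with the dish: 120 mm above the bench when not pressed. Black dish, 94 mm outside and 86 mm inside diameter, with a rim 6 mm high above the floor; z up. The bottle stands in it at any yaw
- mixer_head (a joint): how far the mixer's dish is pressed down, m: 0 at rest, 0.016 at its stop. It moves straight down on a spring: about 4 N start it, then 0.6 N more per mm (about 9 N at 8 mm, 14 N at the stop), the bottle's weight included; that weight alone does not move it, and it springs back when let go
- jar_a: round amber jar with white cap, 54 mm diameter, 70 mm tall, loose bystander; origin under its centre
- jar_b: round amber jar with white cap, 44 mm diameter, 82 mm tall, loose bystander; origin under its centre
- tube_rack: tube rack full of small capped tubes, 100 by 150 by 56 mm, loose bystander at the far side; origin under its centre
- tip_box: box of pipette tips, 85 by 120 by 68 mm, loose bystander at the far side; origin under its centre
- beaker: clear beaker, 70 mm diameter, 85 mm tall, loose bystander at the near right; origin under its centre
- pipette: hand pipette lying on the bench at the far side, 260 mm long, 25 mm tall, loose bystander; origin under its grip
Things that resemble listed ones, but are neither listed nor needed, are in the scene too. Leave any green look-alike of the reader alone.

How it is judged:
By the outcome, as a careful person would: the job done as asked, in the order asked, and still so for the second after the job is handed in, while the arm keeps its last pose, push and grip.
It also fails if it takes over 64 s, if anything falls off the work surface, if the arm or the gripper's body presses on something with over 40 N, if the wrist force passes 120 N, or if a joint passes its speed limit or range.

## Working session

There is one attempt and no reset: what is moved stays moved. The work goes in short steps, Python scripts to look and compute and a shell command to move; the robot and the scene stay as the last step left them, time stands still between calls to the robot, and variables do not carry over. Pictures are saved under pics/ and viewed, and the job is handed in when it is done.

```bash
ls; mkdir -p pics; python3 - <<'E'
from workcell import env
import cv2,numpy as np
for n in("top","side"):
    p,d=env.capture(n); cv2.imwrite(f"pics/{n}0.png",p[:,:,::-1]); np.save(f"pics/{n}0.npy",d)
    m=env.camera_model(n); print(n,m)
s=env.state();print(s)
E
```

```text
pics
top {'K': array([[582.6637094 ,   0.        , 310.34405096],
       [  0.        , 582.6637094 , 234.18297609],
       [  0.        ,   0.        ,   1.        ]]), 'eye': array([ 413.55190528,  -53.97360598, 1240.67151358]), 'rotation': array([[-0.01483208,  0.99437716, -0.1048526 ],
       [-0.99954101, -0.01751551, -0.02471797],
       [-0.02641553,  0.10443785,  0.99418054]])}
side {'K': array([[450.74695822,   0.        , 315.04737802],
       [  0.        , 450.74695822, 237.94770684],
       [  0.        ,   0.        ,   1.        ]]), 'eye': array([281.54883244, 779.54961987, 897.2860573 ]), 'rotation': array([[-0.9570842 ,  0.18842537, -0.22019474],
       [-0.28962945, -0.64869462,  0.70378269],
       [-0.01022863,  0.73735417,  0.67542891]])}
{'t': 0.1, 'joint_positions': array([-1.28528143e+00,  2.63506965e-01, -4.88635158e-02,  1.25941464e+00,
        2.84826037e-05,  1.41550792e+00]), 'qd': array([-2.97975470e-05, -1.23244147e-03,  2.18334508e-03,  2.54128198e-03,
        1.04383823e-03,  1.36562132e-03]), 'effort': array([ 4.05730170e-03, -6.38579965e+01,  3.85061502e+01,  1.00852316e-02,
       -8.32819808e-06,  3.93398398e-05]), 'tcp_pos': array([ 223.93793214, -474.57247516,  230.86032068]), 'tcp_rot': array([[-2.51165776e-04,  9.04409244e-01,  4.26665978e-01],
       [ 9.56786452e-04,  4.26666013e-01, -9.04408756e-01],
       [-9.99999511e-01,  1.81071700e-04, -9.72490412e-04]]), 'ft_force': array([-0.56147723, -1.04087447, -0.59452448]), 'ft_torque': array([ 0.00105912, -0.0193005 ,  0.00409968]), 'width': 1.003112594314978}
```

View pics/top0.png

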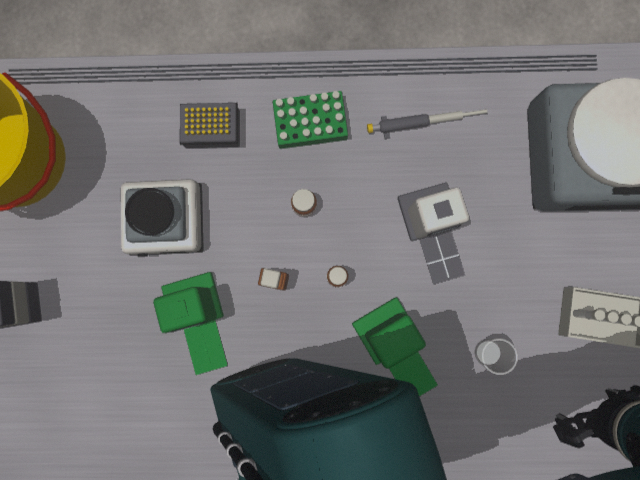

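View pics/side0.png

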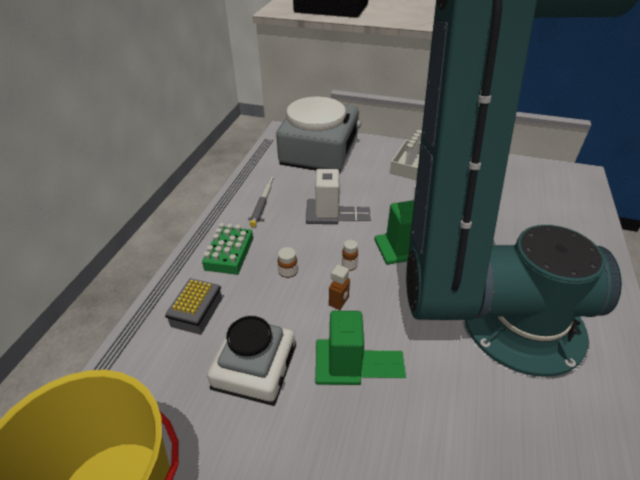

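Candidates for the bottle in the top view: (272,279) with a square cap on a rectangular body, jar (303,202) with a round cap, and jar (338,275) with a round cap. The square-capped one fits the description. Reader: the white one at (440,212); the green ones at (188,303) and (392,335) are look-alikes. Mixer: (160,215), not the big grey device at (600,145). Next I check close crops.

```bash
cat > h.py <<'E'
from workcell import env
import cv2,numpy as np
def ray(n,u,v):
    m=env.camera_model(n);K=m["K"]
    d=np.array([(u-K[0,2])/K[0,0],-(v-K[1,2])/K[1,1],-1.0])
    return m["eye"],m["rotation"]@d
def onz(n,u,v,z):
    e,d=ray(n,u,v); return e+d*(z-e[2])/d[2]
def proj(n,p):
    m=env.camera_model(n);K=m["K"];c=m["rotation"].T@(np.asarray(p,float)-m["eye"])
    return K[0,0]*c[0]/-c[2]+K[0,2], K[1,1]*-c[1]/-c[2]+K[1,2]
def cloud(n,d):
    m=env.camera_model(n);K=m["K"];v,u=np.mgrid[:480,:640]
    c=np.stack([(u-K[0,2])/K[0,0]*d,-(v-K[1,2])/K[1,1]*d,-d],-1)
    return c@m["rotation"].T+m["eye"]
E
python3 - <<'E'
import cv2,numpy as np
from h import *
t=cv2.imread("pics/top0.png");s=cv2.imread("pics/side0.png")
f=lambda im,x,y,w,h:cv2.resize(im[y:y+h,x:x+w],(390,300),interpolation=cv2.INTER_CUBIC)
cv2.imwrite("pics/crops.png",np.vstack([np.hstack([f(t,232,250,78,60),f(s,300,250,78,60)]),np.hstack([f(t,385,180,104,80),f(t,108,168,117,90)])]))
d=np.load("pics/top0.npy");P=cloud("top",d)
def top(name,x0,x1,y0,y1,zl,zh):
    w=P[y0:y1,x0:x1].reshape(-1,3);w=w[(w[:,2]>zl)&(w[:,2]<zh)]
    r=cv2.minAreaRect(w[:,:2].astype(np.float32))
    print(name,len(w),"med",np.median(w,0).round(1),"rect",r)
top("cap",250,292,262,296,108,125)
top("body",250,292,262,296,30,125)
top("reader",398,475,180,245,130,150)
top("mixhous",115,205,175,260,80,97)
top("dish",115,205,175,260,112,135)
top("jar_a",285,320,185,220,60,90)
top("jar_b",325,350,262,290,60,95)
E
```

```text
cap 302 med [448.4  53.1 114.9] rect ((448.0999755859375, 53.43877410888672), (34.168312072753906, 33.69700622558594), 77.75585174560547)
body 505 med [446.7  47.6 112.7] rect ((448.0908508300781, 53.158077239990234), (54.18327713012695, 36.92781066894531), 77.80198669433594)
reader 1697 med [ 571.2 -276.7  139.7] rect ((572.5093994140625, -278.25091552734375), (69.97110748291016, 90.9770278930664), 15.205759048461914)
mixhous 1321 med [559.7 253.2  90.7] rect ((581.9630126953125, 288.482421875), (110.46429443359375, 121.62317657470703), 1.8294340372085571)
dish 1808 med [581.5 288.7 119.7] rect ((581.6477661132812, 288.16766357421875), (93.1096420288086, 92.72241973876953), 41.06355285644531)
jar_a 397 med [607.3 -10.9  69.4] rect ((607.2225952148438, -10.899322509765625), (44.459266662597656, 44.81737518310547), 45.58022689819336)
jar_b 306 med [451.5 -77.3  81.1] rect ((452.63006591796875, -78.1958999633789), (39.285587310791016, 39.17885971069336), 73.03255462646484)
```

View pics/crops.png

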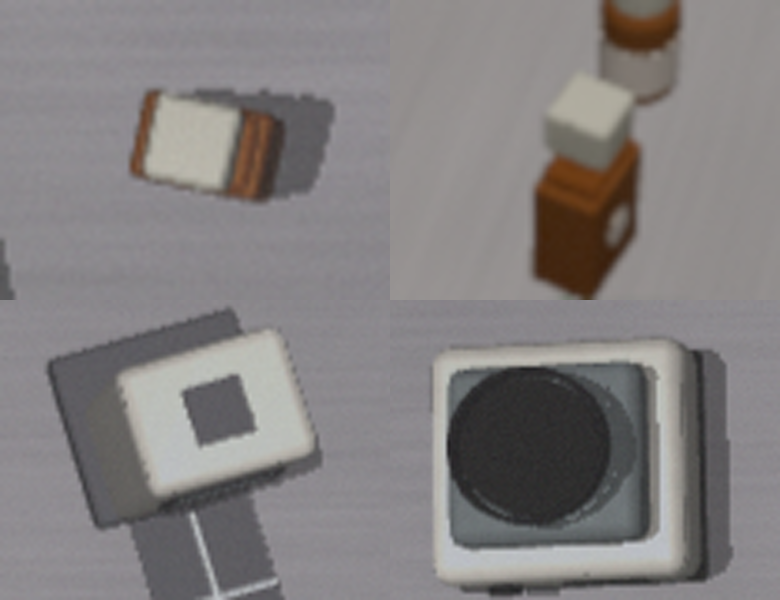

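The top crop shows the square-capped amber bottle centred at top px (272,279). The side crop shows its round label at about side px (346,294), on the robot-facing side (−x), so the bottle is confirmed with yaw ≈ −12°. The reader's cross is near top px (441,261). The dish centre is near (155,211).

```bash
cat >> h.py <<'E'
def yawR(psi): # tool down, jaw z axis at angle psi (deg)
    p=np.radians(psi);x=np.array([0,0,-1.]);z=np.array([np.cos(p),np.sin(p),0]);return np.stack([x,np.cross(z,x),z],1)
def plan(pos,psi):
    from scipy.spatial.transform import Rotation as R
    s=env.state();T=s["tcp_rot"];rv=R.from_matrix(T.T@yawR(psi)).as_rotvec(degrees=True)/8
    dw=np.asarray(pos)-s["tcp_pos"]
    print("t",s["t"],"tcp",s["tcp_pos"].round(1),"turn units",rv.round(2),"shift before turn",(T.T@dw/40).round(2),"shift after turn",(yawR(psi).T@dw/40).round(2),"f",s["ft_force"].round(1),"w",round(s["width"],3),"j",np.degrees(s["joint_positions"]).round(1))
E
python3 - <<'E'
from h import *
t=np.load("pics/top0.npy");P=cloud("top",t)
for n,(u,v) in dict(g1=(180,310),g2=(400,340)).items(): print(n,P[v,u].round())
im=cv2.imread("pics/top0.png");hsv=cv2.cvtColor(im,cv2.COLOR_BGR2HSV)
g=(cv2.inRange(hsv,(50,100,30),(75,255,255))>0)&(P[...,2]>100)
w=P[g];print("green tall extents",w.min(0),w.max(0)); b=w[w[:,1]>0];print(b.min(0),b.max(0)); 
# cross: bright line pixels on foot plate
x0,y0=415,228;sub=im[y0:290,x0:470].min(2)
q=P[y0:290,x0:470]; m=(sub>165)&(q[...,2]<12)
v,u=np.nonzero(m);print("cross px",len(u),u.mean()+x0,v.mean()+y0)
p=onz("top",442,260,3);print("cross ray",p)
print("expected read px",proj("top",(485.7,-301.9,3)))
plan([448.1,53.3,200],-12.2)
E
```

```text
g1 [390. 222. 138.]
g2 [ 329. -190.  142.]
green tall extents [ 277.90241468 -235.04377183  100.72649727] [ 433.5047757   272.55530516 1240.67151358]
[349.62031085 173.48088224 100.72649727] [433.5047757  272.55530516 148.43816034]
cross px 48 442.2708333333333 257.3333333333333
cross ray [ 484.30791552 -300.77151232    3.        ]
expected read px (np.float64(442.5111202245365), np.float64(259.3334542210972))
t 0.1 tcp [ 223.9 -474.6  230.9] turn units [-6.57 -0.01 -0.  ] shift before turn [ 0.78 10.7  -9.54] shift after turn [ 0.77 14.08  2.69] f [-0.6 -1.  -0.6] w 1.003 j [-73.6  15.1  -2.8  72.2   0.   81.1]
```

```bash
python3 -m handwheel '[[[0,0,0,-0.82,0,0,-1],[0,0,0,-0.82,0,0,-1],[0,0,0,-0.82,0,0,-1],[0,0,0,-0.82,0,0,-1],[0,0,0,-0.82,0,0,-1],[0,0,0,-0.82,0,0,-1],[0,0,0,-0.82,0,0,-1],[0,0,0,-0.83,0,0,-1]]]' 70; python3 -m handwheel '[[[0,0.78,0.15,0,0,0,-1],[0,0.78,0.15,0,0,0,-1],[0,0.78,0.15,0,0,0,-1],[0,0.78,0.15,0,0,0,-1],[0,0.78,0.15,0,0,0,-1],[0,0.78,0.15,0,0,0,-1],[0,0.78,0.15,0,0,0,-1],[0,0.78,0.15,0,0,0,-1],[0,0.78,0.15,0,0,0,-1],[0,0.78,0.15,0,0,0,-1],[0,0.78,0.15,0,0,0,-1],[0,0.78,0.15,0,0,0,-1],[0,0.78,0.15,0,0,0,-1],[0,0.78,0.15,0,0,0,-1],[0,0.78,0.15,0,0,0,-1],[0,0.78,0.15,0,0,0,-1],[0,0.78,0.15,0,0,0,-1],[0,0.78,0.15,0,0,0,-1],[0,0,0,0,0,0,-1],[0,0,0,0,0,0,-1]]]'
python3 - <<'E'
from h import *
plan([448.1,53.3,82],-12.2)
E
```

```text
t: 1.1
tcp_pos: [223.9, -474.7, 231.0]
tcp_rot: [[-0.0, 0.207, 0.978], [0.001, 0.978, -0.207], [-1.0, 0.001, -0.0]]
ft_force: [0.4, 0.3, -0.6]
width: 0.999
t: 3.6
tcp_pos: [447.8, 51.1, 231.1]
tcp_rot: [[-0.001, 0.211, 0.978], [-0.0, 0.978, -0.211], [-1.0, -0.0, -0.001]]
ft_force: [0.4, -0.5, -0.2]
width: 0.997
t 3.6 tcp [447.8  51.1 231.1] turn units [ 0. -0.  0.] shift before turn [ 3.73  0.06 -0.  ] shift after turn [ 3.73  0.05 -0.  ] f [ 0.4 -0.5 -0.2] w 0.997 j [ -3.9   7.8 -12.3  69.9  -0.   98.3]
```

```bash
python3 -m handwheel '[[[0.5,0.05,0,0,0,0,-1],[0.5,0,0,0,0,0,-1],[0.5,0,0,0,0,0,-1],[0.5,0,0,0,0,0,-1],[0.5,0,0,0,0,0,-1],[0.5,0,0,0,0,0,-1],[0.4,0,0,0,0,0,-1],[0.28,0,0,0,0,0,-1],[0,0,0,0,0,0,-1],[0,0,0,0,0,0,-1]]]' 70
python3 - <<'E'
from h import *
plan([448.1,53.3,84],-12.2)
p,d=env.capture("side");cv2.imwrite("pics/s1.png",cv2.resize(p[200:350,260:460,::-1],(800,600),interpolation=cv2.INTER_CUBIC))
E
```

```text
t: 4.85
tcp_pos: [448.8, 53.1, 84.6]
tcp_rot: [[0.001, 0.211, 0.977], [-0.0, 0.977, -0.211], [-1.0, 0.0, 0.001]]
ft_force: [-0.1, 0.3, -0.4]
width: 1.0
t 4.85 tcp [448.8  53.1  84.6] turn units [-0.  0. -0.] shift before turn [ 0.01  0.   -0.02] shift after turn [ 0.01  0.   -0.02] f [-0.1  0.3 -0.4] w 1.0 j [ -3.6  13.8 -29.1  47.   -0.   98.6]
```

View pics/s1.png

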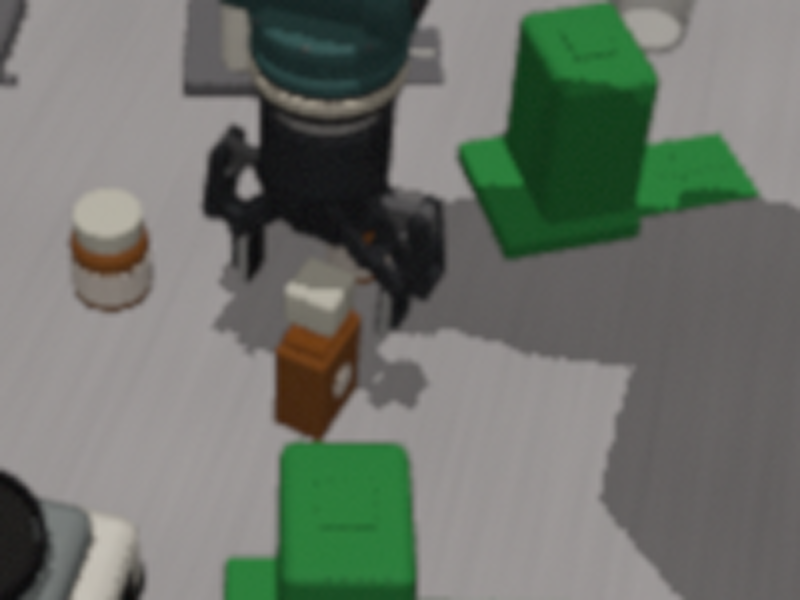

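The crop shows the open fingers on either side of the white cap (crop px about (245,260) and (395,310), cap at (320,295)), with nothing touched yet. Next I close.

```bash
python3 -m handwheel '[[[0,0,0,0,0,0,1],[0,0,0,0,0,0,1],[0,0,0,0,0,0,1],[0,0,0,0,0,0,1],[0,0,0,0,0,0,1],[0,0,0,0,0,0,1],[0,0,0,0,0,0,1],[0,0,0,0,0,0,1]]]' 70;  python3 -m handwheel '[[[-0.2,0,0,0,0,0,1],[-0.3,0,0,0,0,0,1],[-0.5,0,0,0,0,0,1],[-0.6,0,0,0,0,0,1],[-0.8,0,0,0,0,0,1],[-0.8,0,0,0,0,0,1],[-0.8,0,0,0,0,0,1],[-0.5,0,0,0,0,0,1],[-0.2,0,0,0,0,0,1],[0,0,0,0,0,0,1],[0,0,0,0,0,0,1]]]'
python3 - <<'E'
from h import *
p,d=env.capture("side");cv2.imwrite("pics/s2.png",cv2.resize(p[120:320,240:440,::-1],(600,600),interpolation=cv2.INTER_CUBIC))
plan([472.2,-305.5,138],15.2)
E
```

```text
t: 5.9
tcp_pos: [448.4, 53.4, 84.4]
tcp_rot: [[0.0, 0.211, 0.977], [0.0, 0.977, -0.211], [-1.0, 0.0, 0.0]]
ft_force: [-2.3, 0.5, 7.1]
width: 0.385
t: 7.28
tcp_pos: [448.2, 53.3, 271.4]
tcp_rot: [[-0.001, 0.211, 0.977], [0.0, 0.977, -0.211], [-1.0, -0.0, -0.001]]
ft_force: [-0.0, -0.2, -1.3]
width: 0.385
t 7.325 tcp [448.2  53.3 271.4] turn units [-3.42 -0.01 -0.  ] shift before turn [ 3.33 -8.64  2.49] shift after turn [ 3.33 -8.81 -1.77] f [-0.5  0.5 -1.2] w 0.388 j [-3.6  7.3 -6.7 76.1 -0.  98.6]
```

View pics/s2.png

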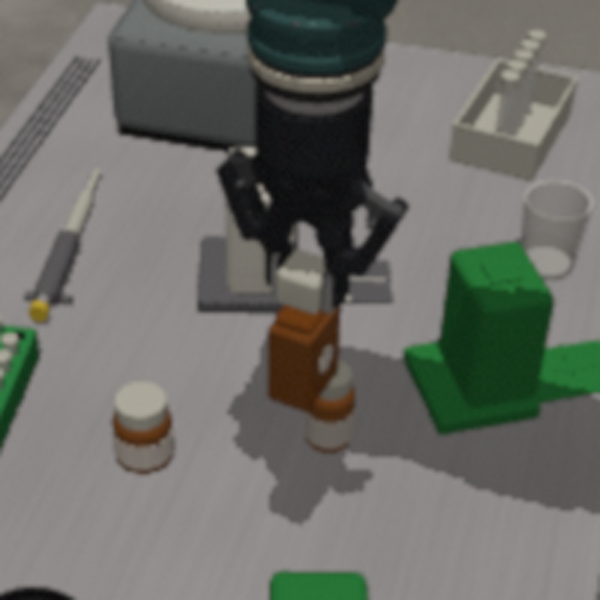

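Crop: the bottle hangs upright in the fingers at crop px (305,355), with the round label at (325,357), clear of jar_b. I carry it on to the reader.

```bash
python3 -m handwheel '[[[0,0,0,-0.4,0,0,1],[0,0,0,-0.7,0,0,1],[0,0,0,-0.8,0,0,1],[0,0,0,-0.7,0,0,1],[0,0,0,-0.5,0,0,1],[0,0,0,-0.32,0,0,1]]]'; python3 -m handwheel '[[[0,-0.2,-0.04,0,0,0,1],[0,-0.4,-0.08,0,0,0,1],[0,-0.6,-0.12,0,0,0,1],[0,-0.65,-0.13,0,0,0,1],[0,-0.65,-0.13,0,0,0,1],[0,-0.65,-0.13,0,0,0,1],[0,-0.65,-0.13,0,0,0,1],[0,-0.65,-0.13,0,0,0,1],[0,-0.65,-0.13,0,0,0,1],[0,-0.65,-0.13,0,0,0,1],[0,-0.65,-0.13,0,0,0,1],[0,-0.65,-0.13,0,0,0,1],[0,-0.6,-0.12,0,0,0,1],[0,-0.6,-0.12,0,0,0,1],[0,-0.4,-0.08,0,0,0,1],[0,-0.2,-0.04,0,0,0,1],[0,0,0,0,0,0,1],[0,0,0,0,0,0,1]]]'
python3 - <<'E'
from h import *
plan([472.2,-305.5,138.4],15.2)
E
```

```text
t: 8.07
tcp_pos: [448.3, 53.3, 271.5]
tcp_rot: [[-0.001, -0.264, 0.965], [0.0, 0.965, 0.264], [-1.0, 0.0, -0.001]]
ft_force: [0.3, -0.0, -0.9]
width: 0.389
t: 10.32
tcp_pos: [472.9, -306.3, 272.2]
tcp_rot: [[0.0, -0.262, 0.965], [0.0, 0.965, 0.262], [-1.0, 0.0, 0.0]]
ft_force: [0.4, 0.0, -2.4]
width: 0.385
t 10.325 tcp [ 472.9 -306.3  272.2] turn units [ 0.  0. -0.] shift before turn [ 3.35  0.02 -0.01] shift after turn [ 3.35  0.02 -0.01] f [ 0.4  0.  -2.4] w 0.385 j [-41.2  18.5   8.6  80.    0.   33.6]
```

```bash
python3 -m handwheel '[[[0.3,0.02,0,0,0,0,1],[0.5,0,0,0,0,0,1],[0.6,0,0,0,0,0,1],[0.6,0,0,0,0,0,1],[0.5,0,0,0,0,0,1],[0.4,0,0,0,0,0,1],[0.3,0,0,0,0,0,1],[0.15,0,0,0,0,0,1],[0,0,0,0,0,0,1],[0,0,0,0,0,0,1]]]'
python3 - <<'E'
from h import *
plan([472.2,-305.5,138.4],15.2)
p,d=env.capture("side");a=cv2.resize(p[120:270,260:410,::-1],(400,400),interpolation=cv2.INTER_CUBIC)
p,d=env.capture("top");b=cv2.resize(p[180:300,380:500,::-1],(400,400),interpolation=cv2.INTER_CUBIC)
cv2.imwrite("pics/s3.png",np.hstack([a,b]))
E
```

```text
t: 11.58
tcp_pos: [472.8, -306.3, 138.5]
tcp_rot: [[0.001, -0.262, 0.965], [-0.001, 0.965, 0.262], [-1.0, -0.001, 0.0]]
ft_force: [0.3, -1.2, -1.1]
width: 0.383
t 11.575 tcp [ 472.8 -306.3  138.5] turn units [-0.  0.  0.] shift before turn [ 0.    0.02 -0.01] shift after turn [ 0.    0.02 -0.01] f [ 0.3 -1.2 -1.1] w 0.383 j [-41.2  21.2  -8.3  60.4  -0.   33.6]
```

View pics/s3.png

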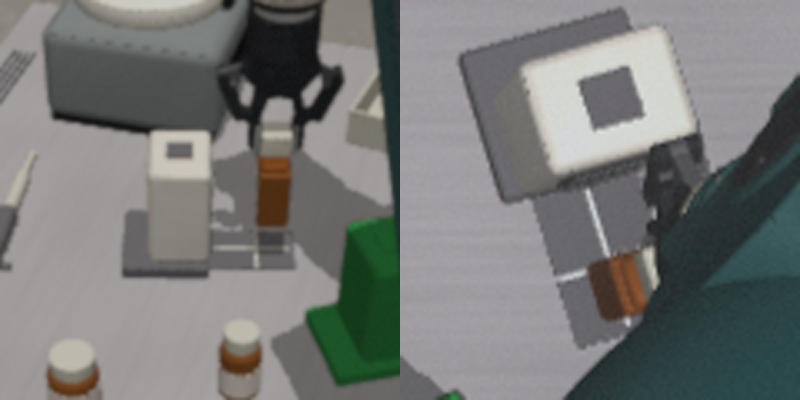

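The side crop shows the bottle upright at (273,190), in front of the window and over the cross. The top crop shows its body at (625,285), squared with the foot plate and with its large face to the window. I hold, then turn half round.

```bash
python3 -m handwheel '[[[0,0,0,0,0,0,1],[0,0,0,0,0,0,1],[0,0,0,0,0,0,1],[0,0,0,0,0,0,1],[0,0,0,0,0,0,1],[0,0,0,0,0,0,1],[0,0,0,0,0,0,1],[0,0,0,0,0,0,1],[0,0,0,0,0,0,1],[0,0,0,0,0,0,1],[0,0,0,0,0,0,1],[0,0,0,0,0,0,1]]]'
python3 -m handwheel '[[[0,0,0,-0.3,0,0,1],[0,0,0,-0.6,0,0,1],[0,0,0,-0.8,0,0,1],[0,0,0,-0.8,0,0,1],[0,0,0,-0.8,0,0,1],[0,0,0,-0.8,0,0,1],[0,0,0,-0.8,0,0,1],[0,0,0,-0.8,0,0,1],[0,0,0,-0.8,0,0,1],[0,0,0,-0.8,0,0,1],[0,0,0,-0.8,0,0,1],[0,0,0,-0.8,0,0,1],[0,0,0,-0.8,0,0,1],[0,0,0,-0.8,0,0,1],[0,0,0,-0.8,0,0,1],[0,0,0,-0.8,0,0,1]]]'
python3 -m handwheel '[[[0,0,0,-0.8,0,0,1],[0,0,0,-0.8,0,0,1],[0,0,0,-0.8,0,0,1],[0,0,0,-0.8,0,0,1],[0,0,0,-0.8,0,0,1],[0,0,0,-0.8,0,0,1],[0,0,0,-0.8,0,0,1],[0,0,0,-0.8,0,0,1],[0,0,0,-0.8,0,0,1],[0,0,0,-0.8,0,0,1],[0,0,0,-0.8,0,0,1],[0,0,0,-0.8,0,0,1],[0,0,0,-0.5,0,0,1],[0,0,0,-0.3,0,0,1],[0,0,0,0,0,0,1],[0,0,0,0,0,0,1]]]'
python3 - <<'E'
from h import *
plan([472.2,-305.5,138.4],195.2)
p,d=env.capture("side");a=cv2.resize(p[120:270,260:410,::-1],(400,400),interpolation=cv2.INTER_CUBIC)
p,d=env.capture("top");b=cv2.resize(p[180:300,380:500,::-1],(400,400),interpolation=cv2.INTER_CUBIC)
cv2.imwrite("pics/s4.png",np.hstack([a,b]))
E
```

```text
t: 13.18
tcp_pos: [472.6, -306.1, 138.1]
tcp_rot: [[0.0, -0.262, 0.965], [-0.0, 0.965, 0.262], [-1.0, -0.0, 0.0]]
ft_force: [-0.3, 0.3, -1.2]
width: 0.387
t: 15.18
tcp_pos: [472.6, -306.2, 138.1]
tcp_rot: [[0.0, -0.926, -0.378], [-0.0, -0.378, 0.926], [-1.0, -0.0, -0.0]]
ft_force: [-0.3, -0.0, -0.4]
width: 0.392
t: 17.18
tcp_pos: [472.7, -306.1, 138.1]
tcp_rot: [[0.0, 0.261, -0.965], [-0.0, -0.965, -0.261], [-1.0, 0.0, -0.0]]
ft_force: [0.5, -0.4, -1.2]
width: 0.385
t 17.175 tcp [ 472.7 -306.1  138.1] turn units [-0.01 -0.   -0.  ] shift before turn [-0.01 -0.02  0.01] shift after turn [-0.01 -0.02  0.01] f [ 0.5 -0.4 -1.2] w 0.385 j [ -41.2   21.3   -8.4   60.4    0.  -146.3]
```

View pics/s4.png

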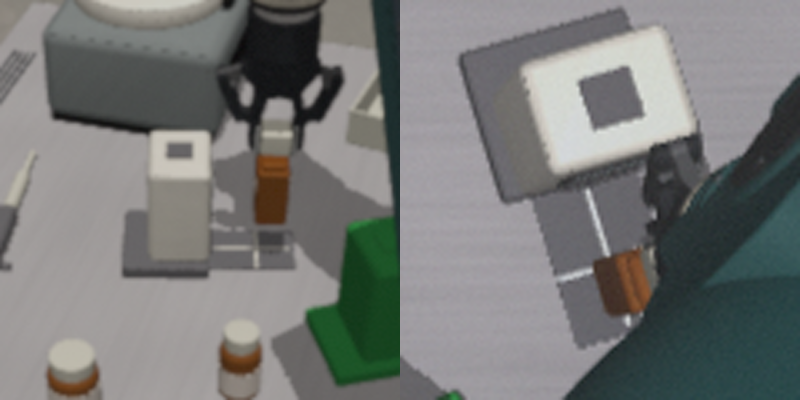

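Crop: the bottle is turned half round, upright at the same spot (side crop (272,190), top crop (625,283)). I hold for over a second, then lift away.

```bash
python3 -m handwheel '[[[0,0,0,0,0,0,1],[0,0,0,0,0,0,1],[0,0,0,0,0,0,1],[0,0,0,0,0,0,1],[0,0,0,0,0,0,1],[0,0,0,0,0,0,1],[0,0,0,0,0,0,1],[0,0,0,0,0,0,1],[0,0,0,0,0,0,1],[0,0,0,0,0,0,1],[0,0,0,0,0,0,1],[0,0,0,0,0,0,1]]]'
python3 -m handwheel '[[[-0.3,0,0,0,0,0,1],[-0.5,0,0,0,0,0,1],[-0.6,0,0,0,0,0,1],[-0.6,0,0,0,0,0,1],[-0.6,0,0,0,0,0,1],[-0.5,0,0,0,0,0,1],[-0.3,0,0,0,0,0,1],[-0.1,0,0,0,0,0,1],[0,0,0,0,0,0,1]]]'
python3 - <<'E'
from h import *
plan([581.7,288.4,275],195.2)
E
```

```text
t: 18.77
tcp_pos: [472.6, -306.1, 138.1]
tcp_rot: [[0.0, 0.262, -0.965], [-0.0, -0.965, -0.262], [-1.0, 0.0, -0.0]]
ft_force: [0.0, 0.6, -1.4]
width: 0.386
t: 19.9
tcp_pos: [472.6, -306.1, 277.9]
tcp_rot: [[-0.0, 0.262, -0.965], [0.0, -0.965, -0.262], [-1.0, -0.0, 0.0]]
ft_force: [0.1, 0.1, -1.5]
width: 0.39
t 19.9 tcp [ 472.6 -306.1  277.9] turn units [-0.  0.  0.] shift before turn [  0.07 -13.63  -6.52] shift after turn [  0.07 -13.63  -6.53] f [ 0.1  0.1 -1.5] w 0.39 j [ -41.2   18.5    9.4   80.9   -0.  -146.4]
```

```bash
python3 -m handwheel '[[[0,-0.3,-0.14,0,0,0,1],[0,-0.5,-0.24,0,0,0,1],[0,-0.75,-0.36,0,0,0,1],[0,-0.75,-0.36,0,0,0,1],[0,-0.75,-0.36,0,0,0,1],[0,-0.75,-0.36,0,0,0,1],[0,-0.75,-0.36,0,0,0,1],[0,-0.75,-0.36,0,0,0,1],[0,-0.75,-0.36,0,0,0,1],[0,-0.75,-0.36,0,0,0,1],[0,-0.75,-0.36,0,0,0,1],[0,-0.75,-0.36,0,0,0,1],[0,-0.75,-0.36,0,0,0,1],[0,-0.75,-0.36,0,0,0,1],[0,-0.75,-0.36,0,0,0,1],[0,-0.75,-0.36,0,0,0,1],[0,-0.75,-0.36,0,0,0,1],[0,-0.75,-0.36,0,0,0,1],[0,-0.5,-0.24,0,0,0,1],[0,-0.3,-0.14,0,0,0,1]]]'
python3 -m handwheel '[[[0,0,0,0,0,0,1],[0,0,0,0,0,0,1],[0,0,0,0,0,0,1]]]'
python3 - <<'E'
from h import *
plan([581.7,288.4,225],195.2)
p,d=env.capture("side");cv2.imwrite("pics/s5.png",cv2.resize(p[150:410,150:410,::-1],(600,600),interpolation=cv2.INTER_CUBIC))
p,d=env.capture("top");cv2.imwrite("pics/t5.png",cv2.resize(p[150:300,80:230,::-1],(600,600),interpolation=cv2.INTER_CUBIC))
E
```

```text
t: 22.4
tcp_pos: [580.9, 289.2, 277.8]
tcp_rot: [[-0.001, 0.263, -0.965], [-0.0, -0.965, -0.263], [-1.0, -0.0, 0.001]]
ft_force: [0.0, -0.6, -1.4]
width: 0.389
t: 22.78
tcp_pos: [581.9, 286.5, 278.3]
tcp_rot: [[0.0, 0.261, -0.965], [-0.0, -0.965, -0.261], [-1.0, 0.0, -0.0]]
ft_force: [-0.5, 1.2, -1.2]
width: 0.384
t 22.775 tcp [581.9 286.5 278.3] turn units [-0.01 -0.   -0.  ] shift before turn [ 1.33 -0.05 -0.01] shift after turn [ 1.33 -0.05 -0.01] f [-0.5  1.2 -1.2] w 0.384 j [ 19.   27.8  24.5  86.7  -0.  -86.1]
```

View pics/s5.png

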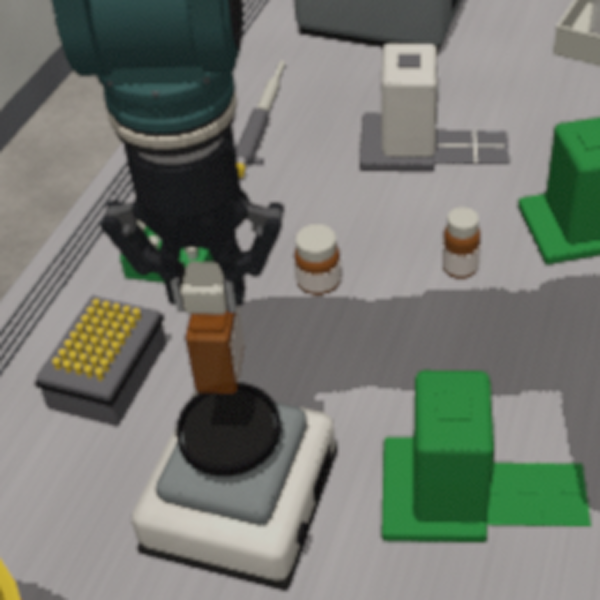

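View pics/t5.png

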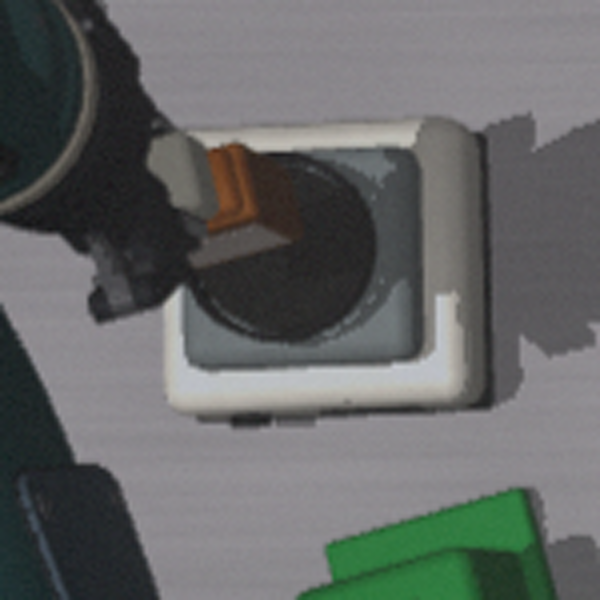

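Side crop: the bottle hangs upright at (213,352) above the dish, whose centre is at (229,428). Top crop: the bottle is over the dish, tall parallax to the left. I lower it to just above the floor.

```bash
python3 -m handwheel '[[[0.2,-0.05,0,0,0,0,1],[0.35,0,0,0,0,0,1],[0.4,0,0,0,0,0,1],[0.35,0,0,0,0,0,1],[0.2,0,0,0,0,0,1],[0.1,0,0,0,0,0,1],[0,0,0,0,0,0,1],[0,0,0,0,0,0,1],[0,0,0,0,0,0,1]]]'
python3 - <<'E'
from h import *
plan([581.7,288.4,204.4],195.2)
p,d=env.capture("side");cv2.imwrite("pics/s6.png",cv2.resize(p[230:390,190:350,::-1],(600,600),interpolation=cv2.INTER_CUBIC))
E
```

```text
t: 24.0
tcp_pos: [581.6, 289.2, 214.4]
tcp_rot: [[0.001, 0.262, -0.965], [0.0, -0.965, -0.262], [-1.0, -0.0, -0.001]]
ft_force: [1.3, -0.6, -2.0]
width: 0.393
t 24.0 tcp [581.6 289.2 214.4] turn units [-0. -0.  0.] shift before turn [0.25 0.02 0.  ] shift after turn [0.25 0.02 0.  ] f [ 1.3 -0.6 -2. ] w 0.393 j [ 19.3  28.   14.9  76.9   0.  -85.9]
```

View pics/s6.png

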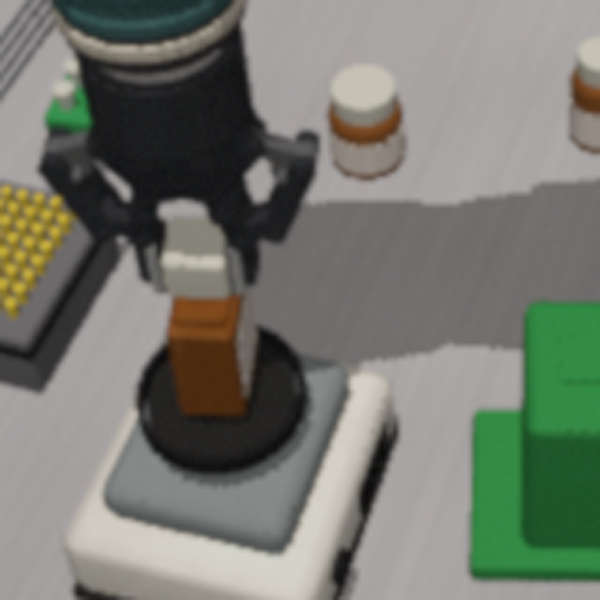

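Crop: the bottle's base at (213,405) is inside the black rim (x 140–305, y 325–470), close to the floor. I ease down while watching the force.

```bash
python3 -m handwheel '[[[0.1,0,0,0,0,0,1],[0.08,0,0,0,0,0,1],[0,0,0,0,0,0,1],[0,0,0,0,0,0,1]]]'; python3 -m handwheel '[[[0.05,0,0,0,0,0,1],[0,0,0,0,0,0,1],[0,0,0,0,0,0,1]]]';python3 -m handwheel '[[[0.03,0,0,0,0,0,1],[0.02,0,0,0,0,0,1],[0,0,0,0,0,0,1],[0,0,0,0,0,0,1]]]'
python3 -c "
from h import *
plan([581.7,288.4,196.4],195.2)"
```

```text
t: 24.55
tcp_pos: [581.4, 289.1, 206.9]
tcp_rot: [[-0.0, 0.262, -0.965], [-0.0, -0.965, -0.262], [-1.0, 0.0, 0.0]]
ft_force: [0.2, 0.7, -1.0]
width: 0.386
t: 24.92
tcp_pos: [581.4, 289.1, 204.9]
tcp_rot: [[0.0, 0.262, -0.965], [0.0, -0.965, -0.262], [-1.0, 0.0, -0.0]]
ft_force: [-0.1, -0.0, -0.5]
width: 0.385
t: 25.42
tcp_pos: [581.5, 289.1, 203.1]
tcp_rot: [[0.0, 0.262, -0.965], [0.0, -0.965, -0.262], [-1.0, -0.0, -0.0]]
ft_force: [0.0, -0.2, 4.0]
width: 0.388
t 25.425 tcp [581.5 289.1 203.1] turn units [-0. -0.  0.] shift before turn [ 0.17  0.02 -0.  ] shift after turn [ 0.17  0.02 -0.  ] f [ 0.  -0.2  4. ] w 0.388 j [ 19.3  28.1  13.4  75.3  -0.  -85.9]
```

```bash
python3 -m handwheel '[[[0.05,0.02,0,0,0,0,1],[0.05,0,0,0,0,0,1],[0.05,0,0,0,0,0,1],[0,0,0,0,0,0,1],[0,0,0,0,0,0,1]]]'; for i in 1 ; do python3 -m handwheel '[[[0,0,0,0,0,0,1]]]' ; python3 -m handwheel '[[[0,0,0,0,0,0,1]]]'; done
python3 - <<'E'
from h import *
p,d=env.capture("side");cv2.imwrite("pics/s7.png",cv2.resize(p[230:390,190:350,::-1],(600,600),interpolation=cv2.INTER_CUBIC))
P=cloud("side",d); np.save("pics/s7.npy",d)
pt,dt=env.capture("top");Pt=cloud("top",dt);P0=cloud("top",np.load("pics/top0.npy"))
# dish rim top/floor change in top view
u0,v0=proj("top",(581.7,288.3,120));print(u0,v0)
def floor(P):
    r=np.hypot(P[...,0]-581.7,P[...,1]-288.3); m=(r<40)&(P[...,2]>95)&(P[...,2]<127);return m
a=floor(P0);b=floor(Pt);
for m,Q in((a,P0),(b,Pt)):
    print(m.sum(),np.median(Q[m][:,2]),np.percentile(Q[m][:,2],[20,80]))
c=a&b;print("floor drop",np.median((P0-Pt)[c][:,2]))
plan([581.7,288.4,196.4],195.2)
E
```

```text
t: 26.05
tcp_pos: [581.7, 288.7, 197.1]
tcp_rot: [[0.0, 0.262, -0.965], [0.001, -0.965, -0.262], [-1.0, -0.001, -0.001]]
ft_force: [-0.8, 4.1, 7.2]
width: 0.387
t: 26.18
tcp_pos: [581.7, 288.7, 197.1]
tcp_rot: [[0.0, 0.262, -0.965], [0.001, -0.965, -0.262], [-1.0, -0.001, -0.001]]
ft_force: [-0.6, 2.7, 7.5]
width: 0.387
t: 26.3
tcp_pos: [581.7, 288.7, 197.1]
tcp_rot: [[0.0, 0.262, -0.965], [0.001, -0.965, -0.262], [-1.0, -0.001, -0.001]]
ft_force: [-1.2, 2.6, 7.4]
width: 0.385
149.3751186795181 211.61361377259004
1285 119.23464770908367 [117.44665103 121.12004128]
476 112.44952975795786 [110.39771293 114.75413242]
floor drop 6.685839634220997
t 26.4 tcp [581.7 288.7 197.1] turn units [-0.   -0.    0.01] shift before turn [0.02 0.01 0.  ] shift after turn [0.02 0.01 0.  ] f [-1.5  1.6  6.7] w 0.387 j [ 19.2  28.1  12.6  74.4   0.  -86. ]
```

View pics/s7.png

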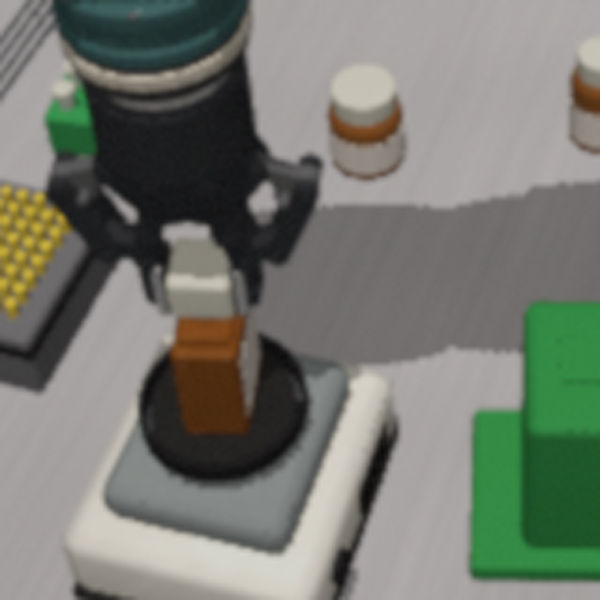

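Crop: the bottle stands upright in the dish (base at (215,425)) and the dish is visibly lower. The top depth shows a drop of 6.7 mm, and the TCP and force suggest 7.3–7.8, so I press 0.8 mm more and hold.

```bash
python3 -m handwheel '[[[0.02,0,0,0,0,0,1],[0,0,0,0,0,0,1],[0,0,0,0,0,0,1],[0,0,0,0,0,0,1],[0,0,0,0,0,0,1],[0,0,0,0,0,0,1],[0,0,0,0,0,0,1],[0,0,0,0,0,0,1],[0,0,0,0,0,0,1],[0,0,0,0,0,0,1]]]'
python3 - <<'E'
from h import *
P0=cloud("top",np.load("pics/top0.npy"));S0=cloud("side",np.load("pics/side0.npy"))
pt,dt=env.capture("top");Pt=cloud("top",dt)
f=lambda P:(np.hypot(P[...,0]-581.7,P[...,1]-288.3)<38)&(P[...,2]>95)&(P[...,2]<127)
c=f(P0)&f(Pt);print("top drop med",np.median((P0-Pt)[c][:,2]),(P0-Pt)[c][:,2].mean(),c.sum())
ps,ds=env.capture("side");Ps=cloud("side",ds)
c=f(S0)&f(Ps);x=(S0-Ps)[c][:,2];print("side drop",np.median(x),x.mean(),c.sum())
# bottle pose: amber points in side view; tilt of +y face and base centre
hsv=cv2.cvtColor(ps,cv2.COLOR_RGB2HSV);m=(cv2.inRange(hsv,(3,120,40),(20,255,255))>0)&(np.hypot(Ps[...,0]-581.7,Ps[...,1]-288.3)<60)&(Ps[...,2]>114)&(Ps[...,2]<180)
w=Ps[m];a=np.radians(15.2);ex=np.array([np.cos(a),np.sin(a),0]);ey=np.array([-np.sin(a),np.cos(a),0])
q=np.stack([(w-[581.7,288.3,0])@ex,(w-[581.7,288.3,0])@ey,w[:,2]],1)
for z in range(115,180,15):
    k=q[(q[:,2]>=z)&(q[:,2]<z+15)]
    if len(k): print(z,len(k),"x",np.percentile(k[:,0],[3,97]).round(1),"face y",np.median(k[:,1]).round(1))
cv2.imwrite("pics/s8.png",ps[:,:,::-1])
plan([581.7,288.4,196.4],195.2)
E
```

```text
t: 27.65
tcp_pos: [581.7, 288.7, 196.4]
tcp_rot: [[0.0, 0.262, -0.965], [0.001, -0.965, -0.262], [-1.0, -0.001, -0.001]]
ft_force: [-2.2, 3.5, 7.8]
width: 0.386
top drop med 7.32349695466894 6.715836487410822 346
side drop 7.509907989230214 6.556988026428656 377
115 73 x [-17.3  17.8] face y 25.5
130 67 x [-15.1  15.7] face y 26.0
145 77 x [-16.2  15.5] face y 25.5
160 76 x [-16.3  15.8] face y 25.4
175 27 x [-16.   14.5] face y 25.6
t 27.75 tcp [581.7 288.7 196.4] turn units [-0.   -0.01  0.01] shift before turn [-0.    0.01  0.  ] shift after turn [-0.    0.01  0.  ] f [-1.3  3.   8.1] w 0.392 j [ 19.2  28.1  12.5  74.3   0.  -86. ]
```

View pics/s8.png

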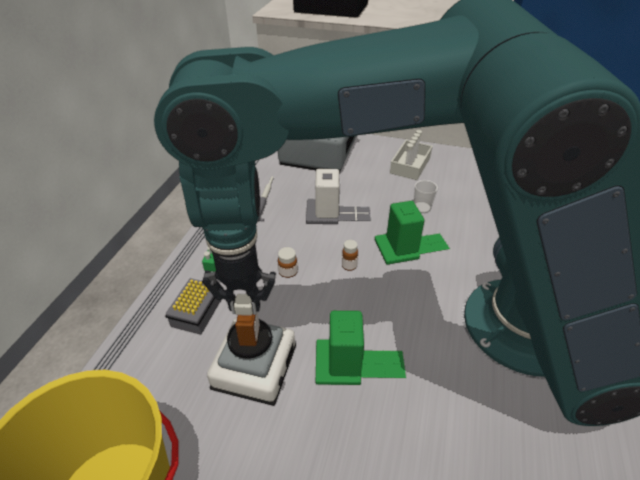

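Side view: the bottle stands upright in the middle of the dish at (247,330), still gripped. The jars, racks and beaker are where they started. Sink estimates: depth 7.3–7.5, TCP 8.0, force about 8.5 mm. I hold 4 s.

```bash
python3 -m handwheel '[[[0,0,0,0,0,0,1],[0,0,0,0,0,0,1],[0,0,0,0,0,0,1],[0,0,0,0,0,0,1],[0,0,0,0,0,0,1],[0,0,0,0,0,0,1],[0,0,0,0,0,0,1],[0,0,0,0,0,0,1],[0,0,0,0,0,0,1],[0,0,0,0,0,0,1],[0,0,0,0,0,0,1],[0,0,0,0,0,0,1],[0,0,0,0,0,0,1],[0,0,0,0,0,0,1],[0,0,0,0,0,0,1],[0,0,0,0,0,0,1],[0,0,0,0,0,0,1],[0,0,0,0,0,0,1],[0,0,0,0,0,0,1],[0,0,0,0,0,0,1]]]'
python3 -m handwheel '[[[0,0,0,0,0,0,1],[0,0,0,0,0,0,1],[0,0,0,0,0,0,1],[0,0,0,0,0,0,1],[0,0,0,0,0,0,1],[0,0,0,0,0,0,1],[0,0,0,0,0,0,1],[0,0,0,0,0,0,1],[0,0,0,0,0,0,1],[0,0,0,0,0,0,1],[0,0,0,0,0,0,1],[0,0,0,0,0,0,1]]]'
python3 -c "
from h import *
print(env.finish_job())"
```

```text
t: 30.25
tcp_pos: [581.7, 288.8, 196.4]
tcp_rot: [[0.001, 0.262, -0.965], [0.001, -0.965, -0.262], [-1.0, -0.001, -0.001]]
ft_force: [-1.9, 2.3, 8.0]
width: 0.383
t: 31.75
tcp_pos: [581.6, 288.7, 196.4]
tcp_rot: [[0.0, 0.262, -0.965], [0.001, -0.965, -0.262], [-1.0, -0.001, -0.001]]
ft_force: [-0.8, 3.6, 8.0]
width: 0.387
the job is handed in; nothing more can be done
None
```

I handed the job in at about 31.8 s of the 64 s allowed, with the bottle still gripped and pressed into the dish. No verdict is reported.

- **Pick-up and reader:** I picked the bottle up by its cap. I held it at the label reader over the cross, with the labels at about 90 mm, large label first and then turned half round to the small one. Each hold lasted at least 1.5 s. I placed the labels from the arm's pose. The camera crops there showed the bottle upright and square to the window, but the label facing the window could not be seen from either camera.
- **Mixer dish:** I stood the bottle in the dish and held it pressed for about 4.9 s (5.5 s including the step just before). The last camera check showed it upright, within about 2 mm of the dish centre, with the jars still in place.
- **How far the dish sank:** My estimates disagree a little. Camera depth gave 7.3–7.5 mm, arm travel gave 8.0 mm, and the steady 8 N push (about 9.3 N with the bottle's weight) gave about 8.8 mm. All are near the halfway 8 mm and well short of the 16 mm stop.
- **Sideways force:** A side force of about 2–4 N on the gripper remained while pressing.

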